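# Put the brass weights back in the weight tray

## Task

Put the four brass weights with knobs back into the weight tray, each standing upright in the round well of its own size: the smallest in the narrowest well and so on up to the largest in the widest. Set each one down in its well rather than dropping it. Leave the two brass pieces without a knob, the slotted disc and the plain cylinder, where they are.

Things in the scene. Friction and masses are not known exactly. Their poses are not given: they have to be found in the camera images.
- ws_c (a point): The smallest knobbed brass weight, about 75 g, standing on the bench: round body 20 mm in diameter, 26 mm tall, with a narrower knob on top, 38 mm tall in all. Point: its centre, on the axis 19 mm above its underside; z points up its axis. Grip the body across its diameter from above, fingertips about 10 mm above its underside: below 6 mm they would strike the well's rim.
- wm_c (a point): The second smallest knobbed brass weight, about 165 g, standing on the bench: round body 27 mm in diameter, 31 mm tall, with a narrower knob on top, 46 mm tall in all. Point: its centre, on the axis 23 mm above its underside; z points up its axis. Grip the body across its diameter from above, fingertips about 10 mm above its underside: below 6 mm they would strike the well's rim.
- wl_c (a point): The second largest knobbed brass weight, about 360 g, standing on the bench: round body 36 mm in diameter, 38 mm tall, with a narrower knob on top, 56 mm tall in all. Point: its centre, on the axis 28 mm above its underside; z points up its axis. Grip the body across its diameter from above, fingertips about 10 mm above its underside: below 6 mm they would strike the well's rim.
- wxl_c (a point): The largest knobbed brass weight, about 710 g, standing on the bench: round body 46 mm in diameter, 46 mm tall, with a narrower knob on top, 68 mm tall in all. Point: its centre, on the axis 34 mm above its underside; z points up its axis. Grip the body across its diameter from above, fingertips about 10 mm above its underside: below 6 mm they would strike the well's rim.
- wells (a point): The narrowest well of the tray, place of the smallest weight. Point: centre of its flat floor, 10 mm above the bench; z up. Round, 36 mm in diameter, 6 mm deep, with a dark floor, in a pale wooden block 75 mm square. Four blocks lie two by two, 76 mm apart, in any order, in a fixed grey tray 160 mm square; tops of blocks and tray walls are 16 mm above the bench.
- wellm (a point): The second narrowest well of the tray, place of the second smallest weight. Point: centre of its flat floor, 10 mm above the bench; z up. Round, 43 mm in diameter, 6 mm deep, with a dark floor, in a pale wooden block 75 mm square. Four blocks lie two by two, 76 mm apart, in any order, in a fixed grey tray 160 mm square; tops of blocks and tray walls are 16 mm above the bench.
- welll (a point): The second widest well of the tray, place of the second largest weight. Point: centre of its flat floor, 10 mm above the bench; z up. Round, 52 mm in diameter, 6 mm deep, with a dark floor, in a pale wooden block 75 mm square. Four blocks lie two by two, 76 mm apart, in any order, in a fixed grey tray 160 mm square; tops of blocks and tray walls are 16 mm above the bench.
- wellxl (a point): The widest well of the tray, place of the largest weight. Point: centre of its flat floor, 10 mm above the bench; z up. Round, 62 mm in diameter, 6 mm deep, with a dark floor, in a pale wooden block 75 mm square. Four blocks lie two by two, 76 mm apart, in any order, in a fixed grey tray 160 mm square; tops of blocks and tray walls are 16 mm above the bench.
- slotted_c (a point): Look-alike that does not belong: flat brass slotted mass of a hanger set, a disc 40 mm in diameter and 12 mm thick with a 6 mm slot from its edge to the middle, no knob, lying on the bench. The point is its centre, 6 mm above its underside.
- plain_c (a point): Look-alike that does not belong: plain brass cylinder (a density specimen), 29 mm in diameter and 44 mm tall, flat top without a knob, standing on the bench. The point is its centre, 22 mm above its underside.
Mind the look-alikes: they are no part of the job. Leave any pink look-alike of the part that bears ws_c alone.

How it is judged (in metres and radians):
At the end, for the whole second after the job is handed in: Each knobbed weight stands upright (0.12 rad) and at rest in the well of its own size: axis within 12 mm of the well's centre, height within 4 mm of standing on its floor. Slotted disc and plain cylinder are within 15 mm of where they started (horizontal distance between ws_c and wells below 0.012 m and z of ws_c in the frame of wells below 0.023 m and angle between each of ws_c, wm_c, wl_c, wxl_c's own z axis and vertical below 0.12 rad and linear speed of each of ws, wm, wl, wxl below 0.02 m/s and horizontal distance between wm_c and wellm below 0.012 m and z of wm_c in the frame of wellm below 0.027 m and horizontal distance between wl_c and welll below 0.012 m and z of wl_c in the frame of welll below 0.032 m and horizontal distance between wxl_c and wellxl below 0.012 m and z of wxl_c in the frame of wellxl below 0.038 m and distance of each of slotted_c, plain_c from where it was at the start of the episode below 0.015 m); the robot touches nothing.
It fails at once if a knobbed weight is let go while its underside is more than 30 mm above the bench (20 mm above a well's floor) ((contact force between the fingers and ws below 0.05 N and height (world z) of ws_c above 0.049 m) or (contact force between the fingers and wm below 0.05 N and height (world z) of wm_c above 0.053 m) or (contact force between the fingers and wl below 0.05 N and height (world z) of wl_c above 0.058 m) or (contact force between the fingers and wxl below 0.05 N and height (world z) of wxl_c above 0.064 m)).
It fails at once if the slotted disc or the plain cylinder is moved by more than 15 mm (distance of any of slotted_c, plain_c from where it was at the start of the episode above 0.015 m).
It also fails if it takes over 96 s, if anything falls off the work surface, if the arm or the gripper's body presses on something with over 40 N, if the wrist force passes 120 N, or if a joint passes its speed limit or range.

## Robot

A 6-joint arm with a two-finger parallel gripper is mounted at the origin on the work surface. World frame = base frame: x ahead of the robot, y to its left, z up, the work surface at z = 0. Lengths are in m, angles in degrees, forces in N, time in s.
With the tool pointing down it reaches from about 0.4 to 0.825 m from the base axis. Payload 7 kg.
Tool frame: the origin (TCP) lies midway between the tips of the shut fingers; the grasp point (between the pads) lies 19 mm behind it; z points along the fingers, y is the direction in which the jaws open and shut (so a half turn about z gives the same grasp; the last joint's range is limited). The gripper opens to 88 mm and grips with 3 to 60 N. Pads are 19 mm wide; open, the fingers measure 130 mm over their backs; the gripper's body (78 mm by 193 mm) begins 47 mm behind the grasp point.
Start: joints at [-47.263, 20.546, 0.682, 0, -70.136, -16.507], TCP at [0.298, -0.605, 0.227] pointing down, gripper open.
Joint ranges: [-176.03, 176.03], [-82.01, 121.73], [-58.28, 71.71], [-173.87, 95.51], [-174.79, -0.11], [-173.66, 173.66]. Speed limits (degrees/s): [136.94, 136.94, 172.46, 180, 180, 180].

## Interface

Orientations are given as a 3x3 rotation matrix whose columns are the frame's x, y, z axes.
In Python, from rig import robot gives the robot as it stands. Calls block until the motion is done:
- robot.goto(position, orientation): joint-space move of the TCP to a pose.
- robot.servo_line(position, ori=None, speed=0.15): straight line of the TCP; ori=None keeps the orientation; speed is the mean speed in m/s.
- robot.movej(angles): joint-space move.
- robot.move_gripper(opening): opening from 0.0 (shut) to 1.0 (fully open); the grip force is fixed at half the most; returns when the fingers have stopped.
- robot.dwell(seconds).
- robot.ik(position, orientation): joint angles nearest the present ones, or None.
- robot.grab_frame(name): name is "scene" or "top"; returns (picture, depth): 400x640x3 uint8, red, green, blue; 400x640 float32, m along the optical axis (not along the pixel's ray), 0 where there is no reading.
- robot.camera_info(name): a dict with "vfov" (degrees; the focal length in pixels is half the picture's height over the tangent of half this angle, whatever the lens; pixels are square), "cx", "cy" (the principal point, pixels), "view" (4x4, takes a point from world to camera coordinates). Camera axes: x right, y down, z forward; pixel columns grow to the right and rows downward; lengths in m; the calibration is good to about 2 mm. A picture is of the moment at which its call begins. camera_info takes no time and is no camera call.
A pose or a line that the arm cannot do raises robot.Unreachable and nothing moves.
- robot.job_done(): hands the job in, once; it reports no verdict.
Readings, each from a call of its own:
- robot.read_t(): time.
- robot.read_qpos(): joint angles.
- robot.read_qvel(): joint speeds.
- robot.read_effort(): joint torques, N m.
- robot.read_position(): TCP position.
- robot.read_tcp_rot(): TCP orientation.
- robot.read_force(): force on the tool from outside, world axes, zero at the start.
- robot.read_ft_torque(): the same for the moment, N m.
- robot.read_grip_width(): opening from 0.0 (shut) to 1.0 (fully open).
Only numpy, scipy, OpenCV 4.12 (cv2) and the standard library are available. Lean on these libraries where they do the work, as an engineer would, in place of code of your own. Each camera call takes 0.05 s, during which the arm holds its last target.

## Working session

There is one attempt and no reset: what is moved stays moved. The work goes in short steps, each a Python script; the robot and the scene stay as the last script left them, time stands still between calls to the robot, and variables do not carry over. Pictures are saved under pics/ and viewed, and the job is handed in when it is done.

```bash
ls; mkdir -p pics; python3 - <<'E'
from rig import robot
import cv2,numpy as np
for n in("top","scene"):
    p,d=robot.grab_frame(n); np.savez(f"{n}0.npz",p=p,d=d)
    cv2.imwrite(f"pics/{n}0.png",p[:,:,::-1]); print(n,robot.camera_info(n), (d==0).mean())
print(robot.read_t(),robot.read_tcp_rot())
E
```

```text
pics
top {'vfov': 44.98063427955206, 'cx': 313.864862308166, 'cy': 205.98947134922247, 'view': array([[-0.01702099, -0.99985373,  0.00167633, -0.01797212],
       [-0.98769951,  0.0165534 , -0.15548524,  0.54372432],
       [ 0.15543474, -0.00430222, -0.98783679,  0.88919884],
       [ 0.        ,  0.        ,  0.        ,  1.        ]])} 0.0039609375
scene {'vfov': 55.376693931863414, 'cx': 321.421209981331, 'cy': 194.020306840116, 'view': array([[-0.36867649,  0.92947988, -0.0120336 ,  0.21249794],
       [ 0.62353863,  0.23768301, -0.74478612, -0.30718537],
       [-0.68940353, -0.28208855, -0.66719475,  1.15017213],
       [ 0.        ,  0.        ,  0.        ,  1.        ]])} 0.003921875
0.1 [[-8.97057176e-01 -4.41913833e-01 -7.65823207e-04]
 [-4.41914479e-01  8.97056279e-01  1.27474197e-03]
 [ 1.23660405e-04  1.48194480e-03 -9.99998894e-01]]
```

View pics/top0.png

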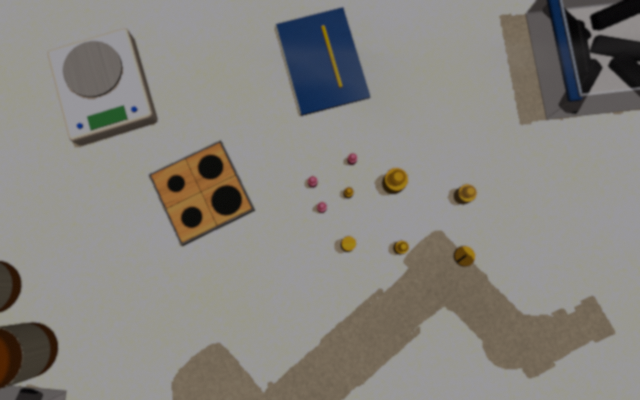

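View pics/scene0.png

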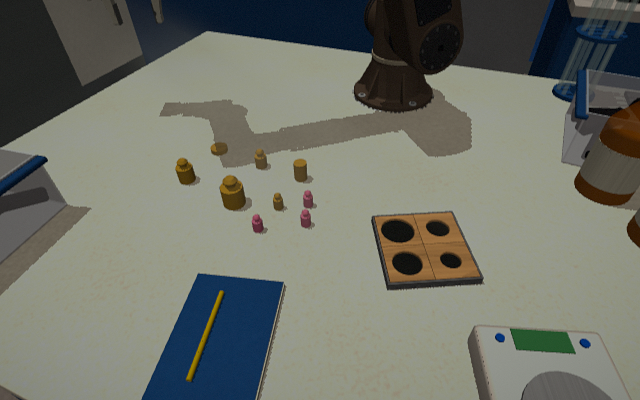

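The candidates in the top view:
- Knobbed weights: smallest (348,192), second (401,247), third (466,194), largest (396,180).
- Look-alikes: plain cylinder (348,243), slotted disc (464,256), pink ones (352,159), (313,182) and (322,208).

Next I'll take close crops and localise them.

```bash
cat > vis.py <<'E'
import numpy as np,cv2
def cloud(d,ci):
    f=200/np.tan(np.radians(ci['vfov']/2)); v,u=np.mgrid[:400,:640]
    P=np.stack([(u-ci['cx'])/f*d,(v-ci['cy'])/f*d,d],-1)
    V=ci['view']; return (P-V[:3,3])@V[:3,:3]
def proj(X,ci):
    f=200/np.tan(np.radians(ci['vfov']/2)); V=ci['view']
    c=np.atleast_2d(X)@V[:3,:3].T+V[:3,3]; return np.c_[c[:,0]/c[:,2]*f+ci['cx'],c[:,1]/c[:,2]*f+ci['cy']]
E
python3 - <<'E'
from rig import robot
from vis import *
for n in("top","scene"):
    z=np.load(n+"0.npz");p,d=z['p'],z['d'];ci=robot.camera_info(n)
    W=cloud(d,ci)
    hsv=cv2.cvtColor(p,cv2.COLOR_RGB2HSV)
    m=((W[...,2]>0.006)&(W[...,2]<0.09)&(d>0)&(hsv[...,1]>110)&(W[...,0]>.25)&(W[...,0]<.75)&(np.abs(W[...,1])<.45)).astype(np.uint8)
    k,l,s,c=cv2.connectedComponentsWithStats(m)
    print(n,"table z",np.median(W[250:300,200:300,2]) if n=="top" else "")
    for i in range(1,k):
        if s[i,4]<12: continue
        q=W[l==i]; zt=np.percentile(q[:,2],97)
        print(c[i].round(),s[i,4],"hsv",np.median(hsv[l==i],0),"ztop %.3f"%zt,"min",q.min(0).round(3),"max",q.max(0).round(3),"med",np.median(q,0).round(3))
    x0,x1,y0,y1=(290,490,140,280) if n=="top" else (160,320,130,240)
    cr=cv2.resize(p[y0:y1,x0:x1,::-1],None,fx=4,fy=4,interpolation=cv2.INTER_CUBIC)
    cr=np.clip(cr*1.5,0,255).astype(np.uint8); cv2.imwrite(f"pics/{n}0c.png",cr)
    x0,x1,y0,y1=(140,270,130,255) if n=="top" else (360,490,200,295)
    cr=cv2.resize(p[y0:y1,x0:x1,::-1],None,fx=4,fy=4,interpolation=cv2.INTER_CUBIC);cv2.imwrite(f"pics/{n}0t.png",cr)
E
```

```text
top table z -0.00027713598113576624
[107. 117.] 441 hsv [ 63. 151.  87.] ztop 0.054 min [0.703 0.341 0.046] max [0.746 0.412 0.056] med [0.725 0.377 0.051]
[134. 109.] 20 hsv [112. 174. 126.] ztop 0.054 min [0.736 0.32  0.05 ] max [0.745 0.328 0.054] med [0.742 0.324 0.052]
[307. 111.] 44 hsv [108.  198.   76.5] ztop 0.013 min [ 0.742 -0.037  0.007] max [ 0.75  -0.004  0.014] med [ 0.747 -0.014  0.01 ]
[ 79. 125.] 19 hsv [112. 183. 126.] ztop 0.055 min [0.705 0.425 0.05 ] max [0.715 0.435 0.055] med [0.709 0.43  0.052]
[198. 192.] 4458 hsv [ 15. 166. 147.] ztop 0.019 min [0.482 0.097 0.006] max [0.68  0.299 0.022] med [0.582 0.205 0.015]
[352. 159.] 58 hsv [173.  130.5 121. ] ztop 0.039 min [ 0.634 -0.111  0.011] max [ 0.645 -0.097  0.039] med [ 0.639 -0.104  0.028]
[395. 180.] 488 hsv [ 20. 223. 125.] ztop 0.069 min [ 0.572 -0.209  0.007] max [ 0.615 -0.164  0.071] med [ 0.589 -0.183  0.047]
[312. 181.] 53 hsv [172. 127. 125.] ztop 0.039 min [ 0.589 -0.03   0.016] max [ 0.6   -0.016  0.04 ] med [ 0.594 -0.024  0.034]
[465. 194.] 301 hsv [ 19. 188. 114.] ztop 0.057 min [ 0.549 -0.342
[... 1794 characters left out ...]
] ztop 0.017 min [0.478 0.097 0.007] max [0.68  0.297 0.018] med [0.588 0.208 0.015]
[257. 223.] 134 hsv [173. 133.  93.] ztop 0.038 min [ 0.636 -0.113  0.006] max [ 0.654 -0.095  0.039] med [ 0.647 -0.102  0.024]
[275. 283.] 57 hsv [106. 209.  83.] ztop 0.011 min [ 0.741 -0.031  0.008] max [ 0.75  -0.003  0.012] med [ 0.747 -0.014  0.009]
[542. 341.] 1144 hsv [ 64. 144.  85.] ztop 0.053 min [0.701 0.338 0.048] max [0.749 0.416 0.054] med [0.725 0.377 0.051]
[500. 337.] 63 hsv [108. 251. 118.] ztop 0.054 min [0.733 0.318 0.05 ] max [0.747 0.329 0.055] med [0.741 0.324 0.053]
[585. 343.] 70 hsv [108. 248. 114.] ztop 0.054 min [0.703 0.423 0.049] max [0.715 0.434 0.054] med [0.709 0.429 0.052]
```

View pics/top0c.png

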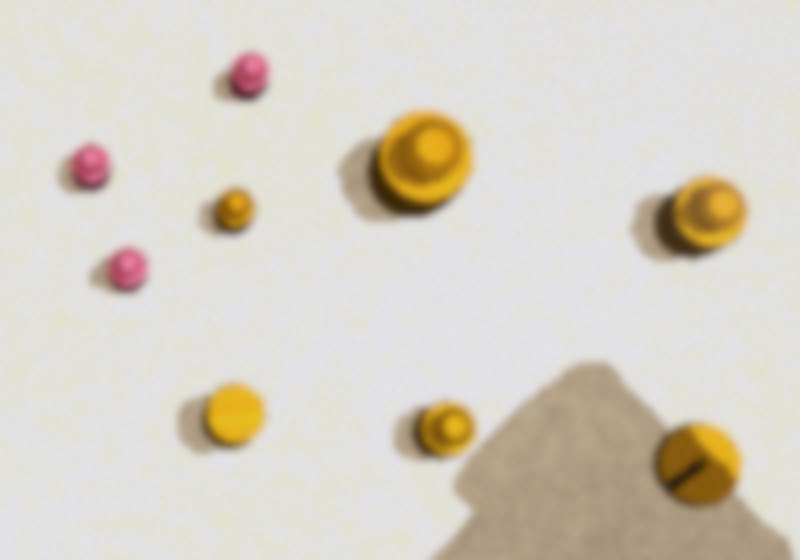

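View pics/scene0c.png

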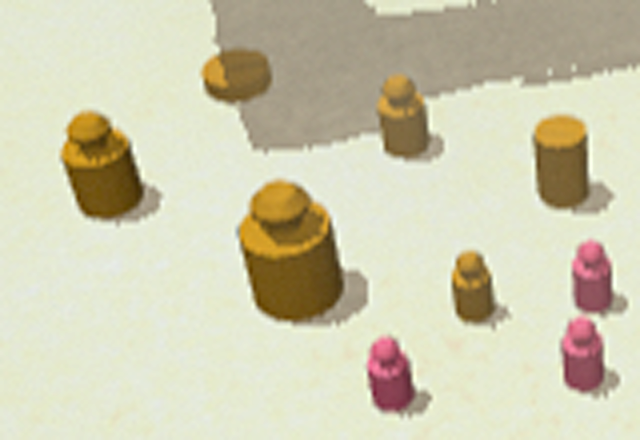

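View pics/top0t.png

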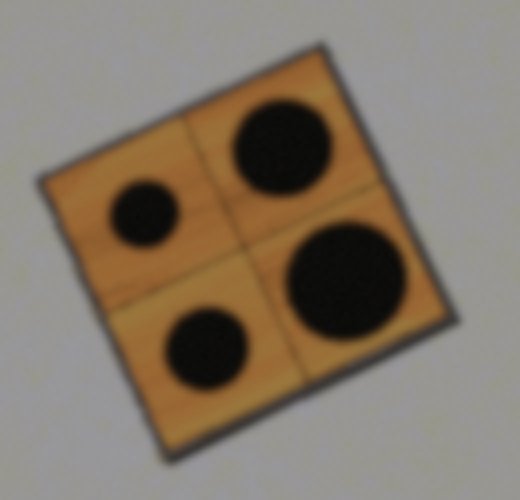

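The crops confirm the choice. In top0c the knobbed brass pieces are at (234,210), (445,428), (708,213) and (424,158). The plain cylinder is at (234,414), the slotted disc at (698,463), and three pink ones surround the smallest weight. In top0t the wells, narrowest to widest, are at (145,213), (207,348), (282,148) and (347,281). Next I'll do precise fits.

```bash
cat > fit.py <<'E'
from rig import robot
from vis import *
from scipy.optimize import least_squares
G={'ws':((.575,-.095),.010,.026,.038),'wm':((.464,-.195),.0135,.031,.046),'wl':((.567,-.325),.018,.038,.056),'wxl':((.594,-.187),.023,.046,.068),
'plain':((.471,-.091),.0145,.044,.044),'slot':((.446,-.322),.020,.012,.012),'p1':((.644,-.104),.01,.026,.038),'p2':((.598,-.024),.01,.026,.038),'p3':((.547,-.042),.01,.026,.038)}
fr={}
for n in("top","scene"):
    z=np.load(n+"0.npz");ci=robot.camera_info(n); fr[n]=(z['p'],cloud(z['d'],ci),ci)
for k,(c0,r,hb,ht) in G.items():
    out=[]
    for use in(("top",),("scene",),("top","scene")):
        Q=np.concatenate([fr[n][1].reshape(-1,3) for n in use])
        q=Q[(np.hypot(Q[:,0]-c0[0],Q[:,1]-c0[1])<r+.008)&(Q[:,2]>.005)&(Q[:,2]<hb-.004)]
        s=least_squares(lambda x:np.hypot(q[:,0]-x[0],q[:,1]-x[1])-r,c0,loss='soft_l1',f_scale=.001) if len(q)>8 else None
        out.append((s.x.round(4).tolist(),len(q)) if s is not None else None)
        kt=Q[(np.hypot(Q[:,0]-c0[0],Q[:,1]-c0[1])<r+.008)&(Q[:,2]>ht-.004)]
        out.append(kt[:,:2].mean(0).round(4).tolist() if len(kt) else None)
    print(k,out)
for n in fr:
    p,W,ci=fr[n]; V=ci['view'];f=200/np.tan(np.radians(ci['vfov']/2))
    g=p.max(2).astype(np.float32)
    x0,x1,y0,y1=(140,270,130,255) if n=="top" else (360,490,200,295)
    S=4; big=cv2.resize(g[y0:y1,x0:x1],None,fx=S,fy=S,interpolation=cv2.INTER_CUBIC)
    m=(big<75).astype(np.uint8)
    cs,_=cv2.findContours(m,cv2.RETR_EXTERNAL,cv2.CHAIN_APPROX_NONE)
    for c in cs:
        if cv2.contourArea(c)<1200: continue
        uv=(c[:,0]+.5)/S-.5+[x0,y0]
        ray=np.c_[(uv-[ci['cx'],ci['cy']])/f,np.ones(len(uv))]@V[:3,:3]; o=-V[:3,:3].T@V[:3,3]
        X=o+ray*((.016-o[2])/ray[:,2])[:,None]
        s=least_squares(lambda x:np.hypot(X[:,0]-x[0],X[:,1]-x[1])-x[2],[*X[:,:2].mean(0),.02])
        print(n,"well",s.x.round(4),"rms %.4f"%np.sqrt((s.fun**2).mean()), "ext",np.ptp(X[:,:2],axis=0).round(4), uv.mean(0).round())
    pl=W[(np.abs(W[...,0]-.582)<.13)&(np.abs(W[...,1]-.2)<.13)&(W[...,2]>.011)&(W[...,2]<.03)]
    print(n,"tray rect",cv2.minAreaRect(pl[:,:2].astype(np.float32)),np.median(pl[:,2]))
E
python3 fit.py
```

```text
ws [([0.5754, -0.0954], 18), [0.5748, -0.095], ([0.5735, -0.0964], 61), [0.5748, -0.0953], ([0.5738, -0.0963], 79), [0.5748, -0.0951]]
wm [([0.4642, -0.1952], 27), [0.4637, -0.1944], ([0.4621, -0.1964], 91), [0.4638, -0.1949], ([0.4624, -0.1962], 118), [0.4638, -0.1946]]
wl [([0.5673, -0.3264], 84), [0.5661, -0.3255], ([0.5653, -0.3273], 181), [0.5671, -0.3249], ([0.5657, -0.3272], 265), [0.5664, -0.3253]]
wxl [([0.5955, -0.1876], 105), [0.5944, -0.1862], ([0.5934, -0.1885], 311), [0.5959, -0.1867], ([0.5938, -0.1886], 416), [0.5949, -0.1864]]
plain [([0.4721, -0.0915], 25), [0.4716, -0.0912], ([0.47, -0.0924], 164), [0.4716, -0.0913], ([0.4702, -0.0924], 189), [0.4716, -0.0913]]
slot [([0.447, -0.3226], 14), [0.446, -0.3213], ([0.4449, -0.3225], 22), [0.4462, -0.3209], ([0.4454, -0.3226], 36), [0.4461, -0.3212]]
p1 [([0.6444, -0.1049], 20), [0.6435, -0.1048], ([0.6422, -0.1058], 66), [0.644, -0.1043], ([0.6426, -0.1058], 86), [0.6438, -0.1046]]
p2 [([0.5991, -0.024], 17), [0.5982, -0.0243], ([0.5968, -0.0252], 63), [0.5991, -0.0243], ([0.5973, -0.0254], 80), [0.5985, -0.0243]]
p3 [(
[... 485 characters left out ...]
 ext [0.0486 0.0492] [210. 167.]
top tray rect ((0.5818966031074524, 0.19880923628807068), (0.16134265065193176, 0.1602247953414917), 25.558582305908203) 0.015431730081662556
scene well [0.5992 0.248  0.0168] rms 0.0005 ext [0.0333 0.0355] [450. 260.]
scene well [0.632  0.1797 0.0247] rms 0.0005 ext [0.0492 0.0511] [407. 263.]
scene well [0.5311 0.2152 0.0198] rms 0.0007 ext [0.0395 0.0421] [437. 228.]
scene well [0.5641 0.147  0.0292] rms 0.0008 ext [0.0579 0.0607] [397. 231.]
scene well [0.5837 0.1978 0.0908] rms 0.0108 ext [0.2189 0.2097] [426. 262.]
scene tray rect ((0.5804949402809143, 0.1979314088821411), (0.1624087542295456, 0.1610935926437378), 25.72236442565918) 0.015095049755787083
```

```bash
cat > act.py <<'E'
from rig import robot
import numpy as np
W={'ws':(.5748,-.0952,.020),'wm':(.4640,-.1949,.027),'wl':(.5667,-.3254,.036),'wxl':(.5951,-.1868,.046)}
T={'ws':(.5986,.2481),'wm':(.5305,.2153),'wl':(.6315,.1797),'wxl':(.5633,.1470)}
def ori(phi):
    c,s=np.cos(np.radians(phi)),np.sin(np.radians(phi))
    return np.array([[-s,c,0],[c,s,0],[0,0,-1.]])
def st(m): print(m,"t=%.2f"%robot.read_t(),"w=%.3f"%robot.read_grip_width(),"p",np.round(robot.read_position(),4),"F",np.round(robot.read_force(),2),flush=True)
def pick(k,phi,margin=.018,gz=.010):
    x,y,d=W[k]; R=ori(phi)
    robot.move_gripper(min(1,(d+margin)/.088)); st("preopen")
    robot.goto([x,y,.13],R); st("above")
    robot.servo_line([x,y,gz],speed=.12); st("down")
    robot.move_gripper(0.0); st("gripped")
    return R
def lift(k):
    x,y,d=W[k]; robot.servo_line([x,y,.13],speed=.12); st("lifted")
def place(k,phi,gz=.010):
    x,y=T[k]; d=W[k][2]; R=ori(phi)
    robot.goto([x,y,.13],R); st("over well")
    robot.servo_line([x,y,gz+.012],speed=.1); robot.dwell(.15)
    f0=robot.read_force()[2]
    for i in range(8):
        robot.servo_line([x,y,gz+.012-.0005*(i+1)],speed=.02); 
        if robot.read_force()[2]-f0>3: break
    st(f"set i={i}")
    robot.move_gripper(min(1,robot.read_grip_width()+.012/.088)); st("released")
    robot.servo_line([x,y,.13],speed=.12); st("up")
E
python3 - <<'E'
from act import *
from itertools import product
for k in W:
  for nm,(x,y) in(("W",W[k][:2]),("T",T[k])):
    r=[]
    for phi in ([30,70.8,116,160.8,-19.2,-64.2,-109.2,210,250.8]):
        q=robot.ik([x,y,.13],ori(phi)); q2=robot.ik([x,y,.01],ori(phi))
        r.append((phi,None if q is None or q2 is None else [round(q[0]),round(q[3]),round(q[4]),round(q[5])]))
    print(k,nm,r)
print(robot.read_t())
E
```

```text
ws W [(30, [10, 0, -55, -160]), (70.8, [10, 0, -55, -119]), (116, [10, 0, -55, -74]), (160.8, [10, 0, -55, -29]), (-19.2, [10, 0, -55, 151]), (-64.2, [10, 0, -55, 106]), (-109.2, [10, 0, -55, 61]), (210, [10, 0, -55, 20]), (250.8, [10, 0, -55, 61])]
ws T [(30, [40, 0, -58, 170]), (70.8, [40, 0, -58, -149]), (116, [40, 0, -58, -104]), (160.8, [40, 0, -58, -59]), (-19.2, [40, 0, -58, 121]), (-64.2, [40, 0, -58, 76]), (-109.2, [40, 0, -58, 31]), (210, [40, 0, -58, -10]), (250.8, [40, 0, -58, 31])]
wm W [(30, [0, 0, -52, -150]), (70.8, [0, 0, -52, -109]), (116, [0, 0, -52, -64]), (160.8, [0, 0, -52, -19]), (-19.2, [0, 0, -52, 161]), (-64.2, [0, 0, -52, 116]), (-109.2, [0, 0, -52, 71]), (210, [0, 0, -52, 30]), (250.8, [0, 0, -52, 71])]
wm T [(30, [42, 0, -54, 168]), (70.8, [42, 0, -54, -151]), (116, [42, 0, -54, -106]), (160.8, [42, 0, -54, -61]), (-19.2, [42, 0, -54, 119]), (-64.2, [42, 0, -54, 74]), (-109.2, [42, 0, -54, 29]), (210, [42, 0, -54, -12]), (250.8, [42, 0, -54, 29])]
wl W [(30, [-13, 0, -58, -137]), (70.8, [-13, 0, -58, -96]), (116, [-13, 0, -58, -51]), (160.8, [-13, 0, -58,
[... 164 characters left out ...]
, (70.8, [33, 0, -58, -142]), (116, [33, 0, -58, -97]), (160.8, [33, 0, -58, -52]), (-19.2, [33, 0, -58, 128]), (-64.2, [33, 0, -58, 83]), (-109.2, [33, 0, -58, 38]), (210, [33, 0, -58, -3]), (250.8, [33, 0, -58, 38])]
wxl W [(30, [0, 0, -57, -150]), (70.8, [0, 0, -57, -110]), (116, [0, 0, -57, -64]), (160.8, [0, 0, -57, -20]), (-19.2, [0, 0, -57, 160]), (-64.2, [0, 0, -57, 115]), (-109.2, [0, 0, -57, 70]), (210, [0, 0, -57, 30]), (250.8, [0, 0, -57, 70])]
wxl T [(30, None), (70.8, [34, 0, -55, -143]), (116, [34, 0, -55, -98]), (160.8, [34, 0, -55, -53]), (-19.2, [34, 0, -55, 127]), (-64.2, [34, 0, -55, 82]), (-109.2, [34, 0, -55, 37]), (210, [34, 0, -55, -4]), (250.8, [34, 0, -55, 37])]
0.1
```

```bash
python3 - <<'E'
from act import *
import cv2
pick('ws',210)
p,d=robot.grab_frame("scene"); cv2.imwrite("pics/ws_grip.png",p[:,:,::-1])
E
```

```text
preopen t=1.07 w=0.427 p [ 0.2983 -0.6055  0.2266] F [ 0.25 -0.56  0.05]
above t=3.18 w=0.435 p [ 0.5748 -0.096   0.1301] F [ 0.13 -0.48  0.73]
down t=4.33 w=0.434 p [ 0.5754 -0.0952  0.0107] F [-0.08 -0.36  0.78]
gripped t=4.80 w=0.217 p [ 0.575  -0.0952  0.0105] F [-0.68  0.4   4.9 ]
```

View pics/ws_grip.png

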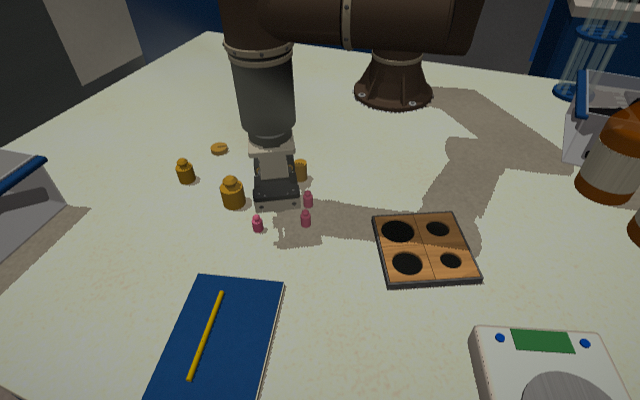

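The picture shows the gripper closed around the small weight at about (277,195), with the pinks at (257,223), (305,218) and (307,199) untouched. The width reads 19 mm, so it has gripped.

```bash
python3 - <<'E'
from act import *
import cv2
lift('ws'); place('ws',250.8)
p,d=robot.grab_frame("scene"); cv2.imwrite("pics/ws_pl.png",p[:,:,::-1])
E
```

```text
lifted t=6.00 w=0.217 p [ 0.5742 -0.0952  0.1291] F [-0.02 -0.26 -0.53]
over well t=7.30 w=0.222 p [0.5986 0.247  0.1299] F [-1.29  0.2  -0.75]
set i=3 t=9.68 w=0.217 p [0.5987 0.2481 0.0205] F [-1.85  0.17  4.72]
released t=10.18 w=0.352 p [0.5986 0.2481 0.0198] F [-0.52  0.17 -0.23]
up t=11.24 w=0.352 p [0.5981 0.2478 0.1291] F [ 0.06 -0.26  0.35]
```

View pics/ws_pl.png

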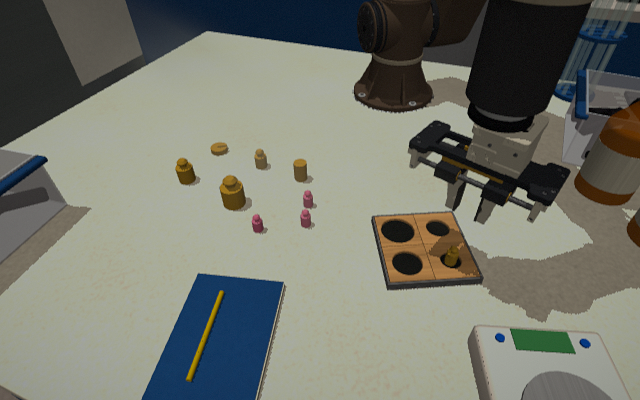

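The small weight stands upright in the narrowest well at about (452,256). Next is the second smallest.

```bash
python3 - <<'E'
from act import *
import cv2
pick('wm',210)
if robot.read_grip_width()>.25:
    lift('wm'); place('wm',250.8)
p,d=robot.grab_frame("scene"); cv2.imwrite("pics/wm_pl.png",p[:,:,::-1])
E
```

```text
preopen t=11.81 w=0.513 p [0.5986 0.2481 0.1299] F [-0.95  0.02 -0.94]
above t=13.50 w=0.507 p [ 0.4647 -0.1944  0.1301] F [ 0.45  0.41 -0.16]
down t=14.65 w=0.514 p [ 0.4645 -0.1949  0.0105] F [0.76 0.49 0.16]
gripped t=15.11 w=0.298 p [ 0.4641 -0.195   0.0104] F [-1.78 -0.57  5.17]
lifted t=16.26 w=0.301 p [ 0.4634 -0.1948  0.1292] F [-0.17 -0.56 -1.76]
over well t=17.79 w=0.297 p [0.5305 0.2143 0.1299] F [-0.05 -0.47 -0.62]
set i=3 t=20.18 w=0.298 p [0.5306 0.2153 0.0204] F [-1.14 -0.19  5.43]
released t=20.67 w=0.430 p [0.5305 0.2153 0.0199] F [-0.24 -0.59  0.17]
up t=21.73 w=0.436 p [0.53   0.215  0.1292] F [0.25 0.63 0.27]
```

View pics/wm_pl.png

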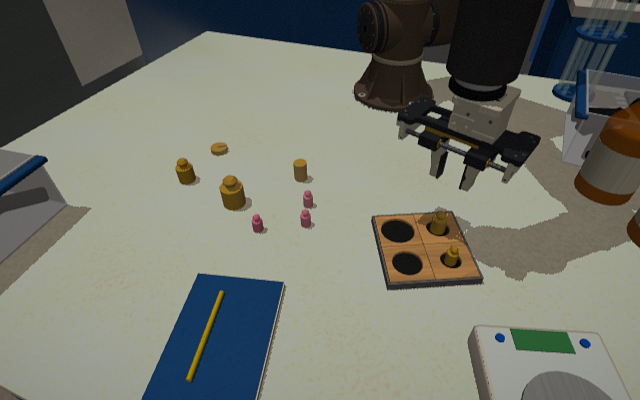

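The second weight stands at about (440,223). Next is the third. At the wl well, fingers along 250.8° point away from ws, which is beside it.

```bash
python3 - <<'E'
from act import *
import cv2
pick('wl',210)
if robot.read_grip_width()>.35:
    lift('wl'); place('wl',250.8)
p,d=robot.grab_frame("scene"); cv2.imwrite("pics/wl_pl.png",p[:,:,::-1])
E
```

```text
preopen t=22.32 w=0.612 p [0.5305 0.2153 0.13  ] F [ 0.91  1.04 -0.14]
above t=24.28 w=0.611 p [ 0.5672 -0.3245  0.1301] F [-0.09  0.3  -0.7 ]
down t=25.43 w=0.612 p [ 0.5673 -0.3256  0.0108] F [-0.18  0.47  0.5 ]
gripped t=25.88 w=0.403 p [ 0.5667 -0.3256  0.0106] F [-2.37 -0.4   5.09]
lifted t=27.03 w=0.404 p [ 0.5661 -0.3251  0.1289] F [ 1.2  -0.14 -4.24]
over well t=28.88 w=0.405 p [0.6317 0.1786 0.13  ] F [ 0.28 -0.23 -3.91]
set i=3 t=31.27 w=0.408 p [0.6316 0.1797 0.0206] F [-3.36 -0.57  4.9 ]
released t=31.77 w=0.543 p [0.6315 0.1797 0.0199] F [-0.27 -0.86 -0.08]
up t=32.83 w=0.544 p [0.631  0.1795 0.1291] F [ 0.31  0.3  -0.23]
```

View pics/wl_pl.png

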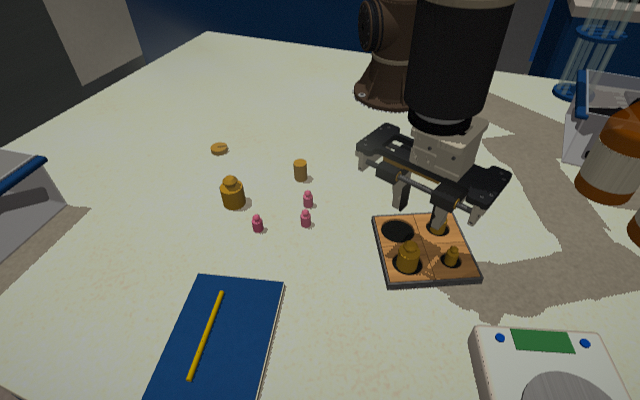

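The third weight stands at about (408,257). The largest is last.

```bash
python3 - <<'E'
from act import *
import cv2
pick('wxl',210)
if robot.read_grip_width()>.45:
    lift('wxl'); place('wxl',250.8)
robot.goto([.45,-.1,.25],ori(210)); st("away")
for n in("top","scene"):
    p,d=robot.grab_frame(n); np.savez(f"{n}1.npz",p=p,d=d); cv2.imwrite(f"pics/{n}1.png",p[:,:,::-1])
E
```

```text
preopen t=33.43 w=0.726 p [0.6315 0.1797 0.13  ] F [0.14 0.05 0.56]
above t=34.81 w=0.730 p [ 0.5956 -0.186   0.13  ] F [-0.25  0.18  0.45]
down t=35.96 w=0.731 p [ 0.5958 -0.1868  0.0108] F [0.11 0.34 0.51]
gripped t=36.41 w=0.517 p [ 0.5947 -0.1871  0.0105] F [-3.91 -1.33  4.79]
lifted t=37.56 w=0.521 p [ 0.5944 -0.1866  0.1289] F [ 0.28 -0.83 -7.65]
over well t=38.83 w=0.515 p [0.5634 0.1461 0.1299] F [ 0.31 -0.08 -6.5 ]
set i=3 t=41.21 w=0.517 p [0.5634 0.1471 0.0205] F [-3.61 -0.15  2.97]
released t=41.70 w=0.656 p [0.5635 0.147  0.02  ] F [-1.01 -0.41 -0.57]
up t=42.77 w=0.657 p [0.5628 0.1468 0.1292] F [-0.45 -0.17 -0.29]
away t=43.91 w=0.653 p [ 0.4503 -0.0995  0.2494] F [0.48 0.05 0.19]
```

View pics/scene1.png

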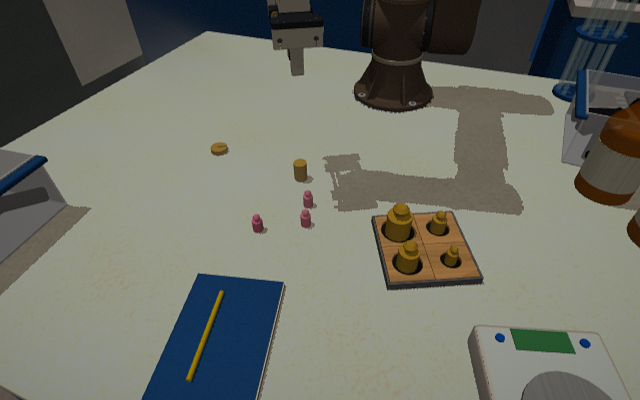

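View pics/top1.png

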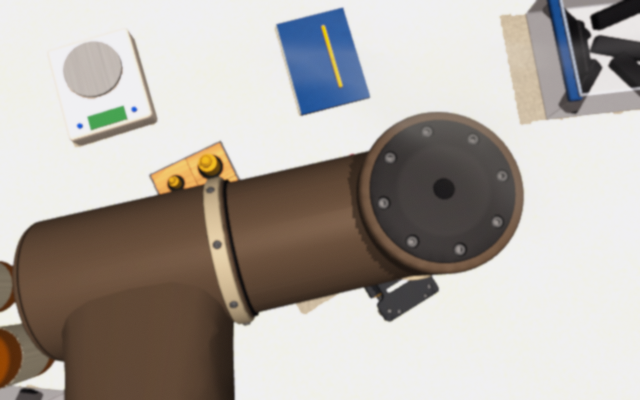

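The scene view shows all four weights upright at (400,222), (440,223), (408,257) and (452,256). The arm blocks the top view, so I'll go back to the start pose and measure there.

```bash
python3 - <<'E'
from act import *
from vis import *
robot.movej([-47.263,20.546,.682,0,-70.136,-16.507]); st("home")
H={'ws':.048,'wm':.056,'wl':.066,'wxl':.078}
B={'ws':.010,'wm':.0135,'wl':.018,'wxl':.023}
for n in("top","scene"):
    p,d=robot.grab_frame(n); cv2.imwrite(f"pics/{n}2.png",p[:,:,::-1])
    Q=cloud(d,robot.camera_info(n)).reshape(-1,3)
    for k,(x,y) in T.items():
        q=Q[(np.hypot(Q[:,0]-x,Q[:,1]-y)<B[k]+.012)&(Q[:,2]>.022)]; t=q[q[:,2]>H[k]-.005]
        print(n,k,"ztop %.4f exp %.3f"%(np.percentile(q[:,2],95),H[k]),"knob err mm",((t[:,:2].mean(0)-[x,y])*1e3).round(1))
    for k,(x,y,h) in {'plain':(.4716,-.0913,.044),'slot':(.4461,-.3212,.012)}.items():
        t=Q[(np.hypot(Q[:,0]-x,Q[:,1]-y)<.04)&(Q[:,2]>h-.004)]
        print(n,k,"moved mm",((t[:,:2].mean(0)-[x,y])*1e3).round(1))
E
```

```text
home t=45.92 w=0.652 p [ 0.2993 -0.6049  0.2269] F [ 0.04  0.52 -0.29]
top ws ztop 0.0495 exp 0.048 knob err mm [1.3 0.1]
top wm ztop 0.0569 exp 0.056 knob err mm [ 1.3 -0.2]
top wl ztop 0.0668 exp 0.066 knob err mm [ 1.3 -0.3]
top wxl ztop 0.0786 exp 0.078 knob err mm [1.2 0.1]
top plain moved mm [0.1 0. ]
top slot moved mm [-0.1 -0.1]
scene ws ztop 0.0474 exp 0.048 knob err mm [ 2.2 -0.2]
scene wm ztop 0.0556 exp 0.056 knob err mm [ 2.3 -0.2]
scene wl ztop 0.0653 exp 0.066 knob err mm [ 3.1 -0.3]
scene wxl ztop 0.0771 exp 0.078 knob err mm [3.2 0.4]
scene plain moved mm [0.2 0. ]
scene slot moved mm [-0.  -0.1]
```

View pics/top2.png

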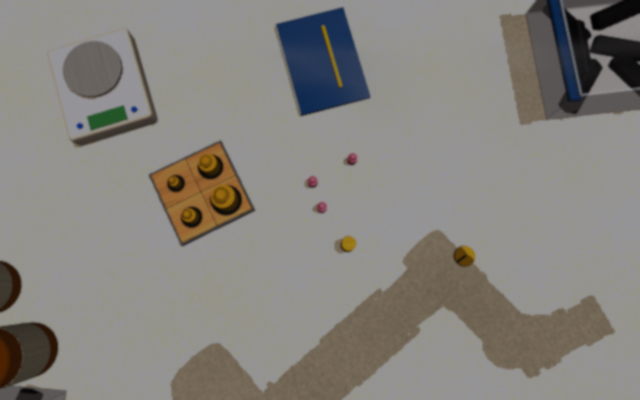

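The top view shows all four weights in their own wells at (176,183), (191,216), (210,166) and (226,199). The plain cylinder (348,243), the slotted disc (464,256) and the three pinks haven't moved, so I'm handing in.

```bash
python3 -c "
from rig import robot
print(robot.job_done(), robot.read_t())"
```

```text
the job is handed in; nothing more can be done
the job is handed in; nothing more can be done
```

All four knobbed weights are in the wells of their own size. I gripped each across its body, lowered it until the wrist force showed contact, and then released it. I handed the job in at about 46 s, with the arm back at its start pose and touching nothing.

- **Position:** the last pictures show every weight upright, 1.2–1.3 mm off its well centre by the top camera and 2.2–3.2 mm by the scene camera (limit 12 mm). The two cameras differ by 1–2 mm, in line with their 2 mm calibration.
- **Height:** the tops are within 1.5 mm of the expected height.
- **Look-alikes:** the plain cylinder and slotted disc measured no more than 0.2 mm from where they started. The three pink pieces look unmoved in the top view.

No check failed. One top view was blocked by the arm, so I retook it from the start pose.

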